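# Close the two enamelled containers at the blood-collection station

### The job

Close the two open white containers: lift the large round lid and the oblong lid up and off their hooks on the stand, in either order, and seat each one squarely and fully down on its own container, the round one on the jar and the oblong one on the box. Do not let those lids fall to the table. Leave the small round lid hanging on its hook and do not push the other things about.

Things in the scene. Friction and masses are not known exactly. Their poses are not given: they have to be found in the camera images.
- stand: Fixed steel stand with a dark base, a level rail and three hooks at y = -120, 0, 120 mm. Origin: on the table under the rail's middle; x points away from the hooks, y along the rail (380 mm long, 12 mm thick, axis 190 mm up, a post at each end). Each lid hangs 75 mm before the rail (x = -75 mm), its origin 161 mm above the table. Base 10 mm thick, x -30 to 100 mm, y -200 to 200 mm.
- hook_mid (a point): Top of the upturned tip of the middle hook; axes as the stand. Each hook is an 8 mm round rod, axis 190 mm above the table, reaching from the rail to 108 mm before it (-x of the stand), where its tip turns up: tip top 202 mm above the table, 8 mm above the rod's top.
- jar_lid: Large round lid, 104 mm across, for the jar. White enamelled steel, plate 4 mm thick. Origin: centre of the plate's underside, the face that rests on the rim; z up when hung or seated. Below it a centred plug 89 mm across, 10 mm deep, tapered over its lower 6 mm, enters the jar. Starts hanging level on any one of the three hooks, x and y axes parallel to the stand's.
- jar_lid_grip (a point): Centre of the black grip block on top of this lid's handle: 16 mm (x) by 40 mm (y) by 23 mm tall, its underside 37 and top 60 mm above the lid's origin. Pinched by its two ends (along y) the fingers stay clear of the hook. Below the block is a strap shaped as an upturned V, 50 mm wide, 16 mm deep, open along x: opening 44 mm wide, from the plate's top (4 mm above the origin) to 34 mm.
- box_lid: Oblong lid, 114 mm (x) by 84 mm (y), for the box. White enamelled steel, plate 4 mm thick. Origin: centre of the plate's underside, the face that rests on the rim; z up when hung or seated. Below it a plug 97.5 by 67.5 mm, 10 mm deep, tapered over its lower 6 mm, enters the box either way round. Starts hanging level on any one of the three hooks, x and y axes parallel to the stand's.
- box_lid_grip (a point): Centre of the black grip block on top of this lid's handle: 16 mm (x) by 40 mm (y) by 23 mm tall, its underside 37 and top 60 mm above the lid's origin. Handle like the large round lid's.
- small_lid: Small round lid, 74 mm across, for neither container: stays hung. White enamelled steel, plate 4 mm thick. Origin: centre of the plate's underside, the face that rests on the rim; z up when hung or seated. Below it a plug 64 mm across, 10 mm deep; handle like the others'. Starts hanging level on any one of the three hooks, x and y axes parallel to the stand's.
- jar: Open round white enamelled steel jar, loose, about 0.6 kg: 100 mm across outside, 94 mm inside, 70 mm high. Origin: centre of its underside; the rim is 70 mm above.
- box: Open oblong white enamelled steel box, loose, about 0.7 kg: 110 mm (x) by 80 mm (y) outside, 102 by 72 mm inside, 70 mm high. Origin: centre of its underside; the rim is 70 mm above.
- tube_rack: White foam rack with capped sample tubes, fixed: 85 mm (x) by 190 mm (y), 85 mm high with its tubes. Origin: centre of its underside. Bystander.
- alcohol: Clear bottle with a white cap, 68 mm across, 150 mm high, loose. Origin: centre of its underside. Bystander.
- tape: Roll of paper tape lying flat, 78 mm across, 24 mm high, loose. Origin: centre of its underside. Bystander.
- forceps: Steel forceps lying flat, 138 mm long (x), 26 mm wide, 8 mm high, loose. Origin: middle, on the table. Bystander.
- cup: Closed specimen cup with a white lid, 60 mm across, 62 mm high, loose. Origin: centre of its underside. Bystander.
Not all that is in view belongs to the job. Leave any yellow look-alike of the box_lid alone. Leave any red look-alike of the jar_lid alone.

How it is judged (in metres and radians):
On the way, in this order (a step that is already met when the one before it is completed fails the run):
1. one of the two lids is off its hook and held up (((distance of jar_lid from where it was at the start of the episode above 0.08 m and height (world z) of jar_lid above 0.1 m) or (distance of box_lid from where it was at the start of the episode above 0.08 m and height (world z) of box_lid above 0.1 m))), for 0.1 s.
2. one of the two containers is closed with its own lid (((horizontal distance between jar_lid and jar below 0.006 m and z of jar_lid in the frame of jar between 0.067 and 0.073 m and angle between the z axis of jar_lid and the z axis of jar, either way round below 0.05 rad and angle between jar's own z axis and vertical below 0.06 rad and height (world z) of jar below 0.01 m) or (horizontal distance between box_lid and box below 0.006 m and z of box_lid in the frame of box between 0.067 and 0.073 m and angle between the z axis of box_lid and the z axis of box, either way round below 0.05 rad and angle between box's own z axis and vertical below 0.06 rad and height (world z) of box below 0.01 m and angle between the x axis of box_lid and the x axis of box, either way round below 0.12 rad))), for 0.2 s.
3. both containers are closed with their own lids (horizontal distance between jar_lid and jar below 0.006 m and z of jar_lid in the frame of jar between 0.067 and 0.073 m and angle between the z axis of jar_lid and the z axis of jar, either way round below 0.05 rad and angle between each of jar, box's own z axis and vertical below 0.06 rad and height (world z) of each of jar, box below 0.01 m and horizontal distance between box_lid and box below 0.006 m and z of box_lid in the frame of box between 0.067 and 0.073 m and angle between the z axis of box_lid and the z axis of box, either way round below 0.05 rad and angle between the x axis of box_lid and the x axis of box, either way round below 0.12 rad), for 0.2 s.
At the end, for the whole second after the job is handed in: Round lid on jar, oblong lid on box: each within 6 mm of centred, plate within 3 mm of the rim and parallel within 0.05 rad, the oblong one turned with its box within 0.12 rad; both containers upright within 0.06 rad; all at rest; small lid within 30 mm of where it hung (all of step 3 and linear speed of each of jar_lid, box_lid, jar, box below 0.02 m/s and distance of small_lid from where it was at the start of the episode below 0.03 m); the robot touches nothing.
It fails at once if the large round lid or the oblong lid falls to the table (height (world z) of any of jar_lid, box_lid below 0.045 m).
It fails at once if the small lid is moved more than 30 mm (distance of small_lid from where it was at the start of the episode above 0.03 m).
It fails at once if the bottle, tape roll, forceps or specimen cup is moved more than 30 mm (distance of any of alcohol, tape, forceps, cup from where it was at the start of the episode above 0.03 m).
It also fails if it takes over 66 s, if anything falls off the work surface, if the arm or the gripper's body presses on something with over 40 N, if the wrist force passes 120 N, or if a joint passes its speed limit or range.

### The arm

A 6-joint arm with a two-finger parallel gripper is mounted at the origin on the work surface. World frame = base frame: x ahead of the robot, y to its left, z up, the work surface at z = 0. Lengths are in mm, angles in rad, forces in N, time in s.
With the tool pointing down it reaches from about 275 to 825 mm from the base axis. Payload 4.9 kg.
Tool frame: the origin (TCP) lies at the very end of the fingers, on their centre line; the grasp point (between the pads) lies 19 mm behind it; z points along the fingers, y is the line along which they close (so a half turn about z gives the same grasp; the last joint's range is limited). The gripper opens to 85 mm and grips with 20 to 120 N. Pads are 22 mm wide; open, the fingers measure 114 mm over their backs; the gripper's body (76 mm by 85 mm) begins 54 mm behind the grasp point. The pads swing forward as they close: fully open they stand 13 mm farther back than shut.
Start: joints at [1.164, 0.326, -0.193, 1.052, 0, 1.437], TCP at [148.18, 529.68, 209.281] pointing down, gripper open.
Joint ranges: [-2.65, 2.65], [-0.97, 1.79], [-1.3, 1.35], [-1.93, 2.1], [-1.47, 1.37], [-3.14, 3.14]. Speed limits (rad/s): [2.57, 2.57, 3.14, 3.14, 3.14, 3.14].

### API

Orientations are given as [roll, pitch, yaw] about the fixed x, y, z axes, in that order (R = Rz(yaw) Ry(pitch) Rx(roll)).
In Python, from bench import bot, solve_ik, imaging gives the robot as it stands. Calls block until the motion is done:
- bot.move_ptp(position, orientation): joint-space move of the TCP to a pose.
- bot.movel(position, rot=None, max_speed=150, threshold=None): straight line of the TCP; rot=None keeps the orientation; max_speed is the mean speed in mm/s. With threshold (N) it stops when the force on the tool has changed by that much, and returns True; else False.
- bot.move_j(angles): joint-space move.
- bot.grip(opening, effort=None): opening from 0.0 (shut) to 1.0 (fully open); effort is the grip in N (None keeps the last); returns when the fingers have stopped.
- bot.dwell(seconds).
- solve_ik(position, orientation): joint angles nearest the present ones, or None.
- bot.get_state(): the state.
- imaging.capture(name): name is "scene" or "top" or "wrist"; returns the picture (384x512x3 uint8, blue, green, red); there is no depth.
- imaging.camera_model(name): a dict with "K" (3x3 intrinsics, pixels), "position" and "rotation" of the camera in the world. Camera axes: x right, y up, looking along -z (the intrinsics and any distortion apply to the point x, -y, -z); pixel columns grow to the right and rows downward; lengths in mm; the calibration is good to about 2 mm. The wrist camera is an equidistant fisheye: a pixel r from the principal point sees the ray r / f radians off the axis. A picture is of the moment at which its call begins: read the wrist's pose just before it. camera_model takes no time and is no camera call; for the wrist camera it gives the pose at the moment of the call.
A pose or a line that the arm cannot do raises bot.IKError and nothing moves.
- bot.sign_off(): hands the job in; it is judged then, once.
The state is a dict: "t": time; "qpos": joint angles; "joint_velocities": joint speeds; "effort": joint torques, N m; "tcp_pos": TCP position; "orientation": TCP orientation; "contact_force": force on the tool from outside, world axes, zero at the start; "wrist_torque": the same for the moment, N m; "opening": opening from 0.0 (shut) to 1.0 (fully open); "gripper_force": force on a finger pad.
Only numpy, scipy, OpenCV 4.12 (cv2) and the standard library are available. Lean on these libraries where they do the work, as an engineer would, in place of code of your own. Each camera call takes 0.05 s, during which the arm holds its last target. There are 200 camera calls.

## Working session

There is one attempt and no reset: what is moved stays moved. The work goes in short steps, each a Python script; the robot and the scene stay as the last script left them, time stands still between calls to the robot, and variables do not carry over. Pictures are saved under pics/ and viewed, at most 10 in all, crops included, and the job is handed in when it is done.

```bash
mkdir -p pics; ls
python3 - <<'E'
from bench import bot, imaging
import cv2, numpy as np
for n in("scene","top"):
    im=imaging.capture(n); cv2.imwrite(f"pics/{n}0.png",im)
    m=imaging.camera_model(n); print(n,m)
s=bot.get_state();print(s['t'],s['tcp_pos'],s['orientation'])
a=cv2.imread("pics/scene0.png");b=cv2.imread("pics/top0.png")
E
```

```text
pics
scene {'K': array([[461.22970868,   0.        , 251.71810054],
       [  0.        , 461.22970868, 199.31326222],
       [  0.        ,   0.        ,   1.        ]]), 'position': array([1332.6111532 , -205.40596564,  885.76629419]), 'rotation': array([ 0.87167501, -0.00919586,  1.27462805])}
top {'K': array([[380.25091026,   0.        , 256.58212769],
       [  0.        , 380.25091026, 198.75921113],
       [  0.        ,   0.        ,   1.        ]]), 'position': array([ 411.27125867,   37.94631877, 1089.82049442]), 'rotation': array([ 0.0708467 ,  0.00861558, -1.54459493])}
0.1 [147.959159   529.16250056 208.58277965] [-3.14006297e+00 -1.65834327e-04  2.86880622e+00]
```

View pics/scene0.png

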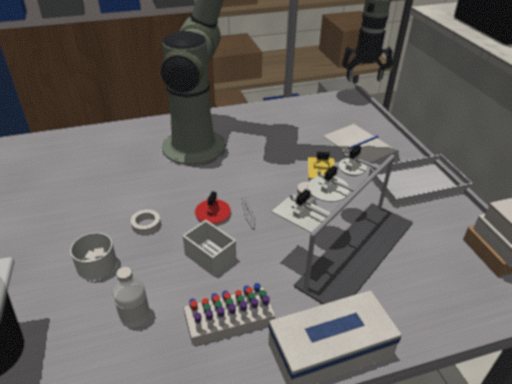

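View pics/top0.png

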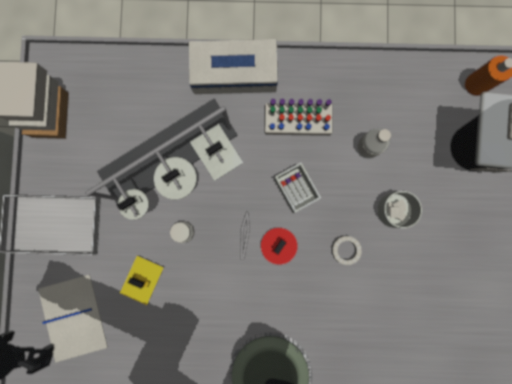

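The scene picture shows the stand at right with three white lids at about (303,200), (330,176) and (354,155), the red lid at (212,210), the yellow lid at (321,165), the box at (210,247) and the jar at (94,257). In the top picture:
- **Oblong hung lid:** (216,150).
- **Large round lid, middle hook:** (175,178).
- **Small round lid:** (132,203).
- **Containers:** box (297,187), jar (401,209).
- **Other things:** red (279,246), yellow (141,280), cup (180,232).

**Candidates**
- Jar lid: white middle (175,178), small (132,203), red (279,246), cup lid (180,232). I choose (175,178).
- Box lid: white (216,150), yellow (141,280). I choose (216,150).

Next I'll get coarse positions and a close crop.

```bash
cat > h.py <<'E'
from bench import bot, imaging, solve_ik
import cv2, numpy as np
from scipy.spatial.transform import Rotation as Ro
def ray(n,px,m=None):
    m=m or imaging.camera_model(n);K=m['K'];R=Ro.from_euler('xyz',m['rotation'])
    x=(px[0]-K[0,2])/K[0,0];y=(px[1]-K[1,2])/K[1,1]
    if n=='wrist':
        r=np.hypot(x,y);s=np.sin(r)/max(r,1e-9);d=np.array([x*s,-y*s,-np.cos(r)])
    else: d=np.array([x,-y,-1.])
    return np.array(m['position']),R.apply(d)
def plane(n,px,z,m=None):
    o,d=ray(n,px,m);return o+d*(z-o[2])/d[2]
def tri(a,b):
    A=[];B=[]
    for o,d in(a,b):
        d=d/np.linalg.norm(d);P=np.eye(3)-np.outer(d,d);A.append(P);B.append(P@o)
    p=np.linalg.solve(A[0]+A[1],B[0]+B[1]);return p,[np.linalg.norm(A[i]@p-B[i]) for i in(0,1)]
E
python3 - <<'E'
from h import *
T=cv2.imread("pics/top0.png");S=cv2.imread("pics/scene0.png")
def blobs(im,pts,r):
    out=[]
    for u,v in pts:
        c=im[v-r:v+r,u-r:u+r].max(2);m=(c<50).astype('uint8')
        n,l,s,ce=cv2.connectedComponentsWithStats(m)
        k=1+np.argmax(s[1:,4]);out.append((ce[k]+[u-r,v-r],s[k,4]))
    return out
tb=blobs(T,[(215,150),(171,177),(126,204)],12);sb=blobs(S,[(303,198),(330,172),(355,152)],11)
for a,b in zip(tb,sb):
    print(a,b,tri(ray('top',a[0]),ray('scene',b[0])),plane('top',a[0],209.5))
for p in[(297,187),(401,209)]:print(plane('top',p,70))
for p in[(180,232)]:print(plane('top',p,62))
print(plane('top',(279,246),50),plane('top',(376,140),140))
m=imaging.camera_model('wrist');s=bot.get_state();print(m,s['tcp_pos'],s['orientation'])
cr=cv2.resize(T[120:230,105:255],None,fx=4,fy=4,interpolation=cv2.INTER_CUBIC)
cv2.imwrite("pics/crop1.png",cr)
E
```

```text
(array([213.87341772, 148.32911392]), np.int32(79)) (array([302.72649573, 197.23931624]), np.int32(117)) (array([589.69912222, 150.46894282, 208.35265904]), [np.float64(0.09081048375265316), np.float64(0.09081048375275792)]) [589.49625877 150.40988053 209.5       ]
(array([170.41111111, 175.62222222]), np.int32(90)) (array([330.33684211, 173.12631579]), np.int32(95)) (array([522.65433768, 250.00779019, 208.42542106]), [np.float64(0.04477705868733529), np.float64(0.04477705868742316)]) [522.53341095 249.79310032 209.5       ]
(array([126.42574257, 202.95049505]), np.int32(101)) (array([354.67777778, 151.58888889]), np.int32(90)) (array([455.95606866, 349.36729978, 209.72514513]), [np.float64(0.1259915181305501), np.float64(0.12599151813048784)]) [456.00851363 349.57411338 209.5       ]
[517.90276669 -59.32592667  70.        ]
[ 465.82302729 -338.28832989   70.        ]
[388.79628149 252.90237491  62.        ]
[357.76885026 -15.40875524  50.        ] [ 634.8511919 -249.6640528  140.       ]
{'K': array([[297.31863964,   0.        , 255.46985356],
       [  0.        , 297.31863964, 196.79310843],
       [  0.        ,   0.        ,   1.        ]]), 'position': array([ 68.49313746, 550.90395665, 374.14852704]), 'rotation': array([-3.26889310e-01,  8.31267610e-04,  1.29936643e+00])} [147.959159   529.16250056 208.58277965] [-3.14006297e+00 -1.65834327e-04  2.86880622e+00]
```

View pics/crop1.png

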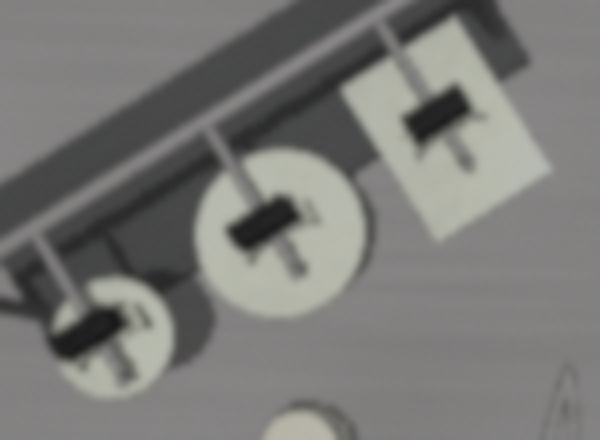

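Both views agree: the grips are at 208–210 mm height (expected 209.5) and 120 mm apart. The crop confirms the oblong lid (435,113), the large round lid (263,222) and the small lid (87,333). Next I'll look at the jar and box with the wrist camera.

Run:
```python
from h import *
import json
s=bot.get_state();p=s['tcp_pos'];D={}
bot.movel([p[0],p[1],330],max_speed=200)
for n,c in(('jar',(466,-338)),('box',(518,-59))):
    yaw=np.arctan2(c[1],c[0])+np.pi
    q=np.array(c)-42*np.array([np.cos(yaw),np.sin(yaw)])
    bot.move_ptp([q[0],q[1],300],[np.pi,0,yaw]); bot.dwell(.3)
    m=imaging.camera_model('wrist');im=imaging.capture('wrist')
    cv2.imwrite(f'pics/w_{n}.png',im);D[n]={k:np.array(v).tolist() for k,v in m.items()}
json.dump(D,open('w.json','w'))
cv2.imwrite('pics/w1.png',cv2.resize(np.hstack([cv2.imread('pics/w_jar.png'),cv2.imread('pics/w_box.png')])[:, :],(800,300),interpolation=cv2.INTER_AREA))
s=bot.get_state();print(s['t'],s['tcp_pos'])
```

```text
6.0667 [559.71355915 -64.55159179 299.88502821]
```

View pics/w1.png

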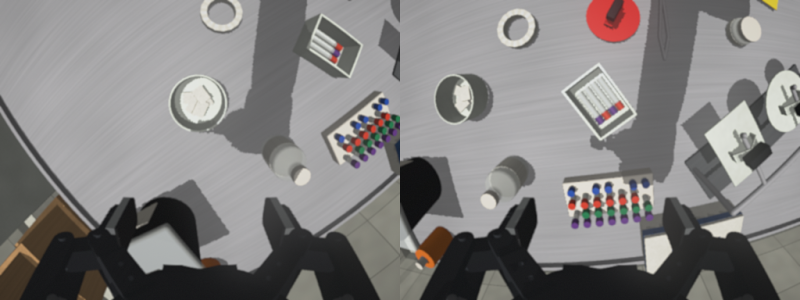

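The wrist views are clean. The jar rim is centred near (253,131) in its own full-resolution picture and the box rim near (255,131) in its picture, both unobstructed. Next I'll fit the rims.

```bash
cat >> h.py <<'E'
def rim(im,m,px,z,r=60,th=175):
    """outer contour (world points at height z) of the bright thing whose centre is near px"""
    g=im.min(2).astype('uint8');x0,y0=px[0]-r,max(px[1]-r,0);c=g[y0:px[1]+r,x0:px[0]+r]
    b=(c>th).astype('uint8')
    cs,_=cv2.findContours(b,cv2.RETR_EXTERNAL,cv2.CHAIN_APPROX_NONE)
    k=max(cs,key=lambda k:cv2.contourArea(cv2.convexHull(k)))
    h=cv2.convexHull(k)[:,0]+[x0,y0]
    return np.array([plane('wrist',p,z,m)[:2] for p in h.astype(float)],dtype=np.float32),h
E
python3 - <<'E'
from h import *
import json
D=json.load(open('w.json'));D={k:{a:np.array(b) for a,b in v.items()} for k,v in D.items()}
for n in('jar','box'):
    im=cv2.imread(f'pics/w_{n}.png')
    g=im.min(2);print(n,g[131,190:320:3].tolist())
    for th in(120,140,160,180,200):
        P,h=rim(im,D[n],(254,131),70,th=th)
        if n=='jar': print(th,cv2.fitEllipse(P),cv2.minEnclosingCircle(P))
        else:print(th,cv2.minAreaRect(P))
cv2.imwrite('pics/w2.png',np.hstack([cv2.resize(cv2.imread(f'pics/w_{n}.png')[66:196,189:319],(400,400)) for n in('jar','box')]))
E
```

```text
jar [175, 173, 171, 173, 170, 172, 175, 174, 175, 199, 87, 110, 135, 140, 226, 216, 214, 214, 212, 213, 203, 206, 214, 216, 212, 185, 198, 207, 195, 223, 223, 177, 106, 206, 120, 172, 169, 170, 173, 176, 171, 144, 104, 105]
120 ((460.4791564941406, -341.5979309082031), (167.7061004638672, 429.73724365234375), 51.12163543701172) ((464.01629638671875, -343.5721130371094), 115.49166107177734)
140 ((458.5787048339844, -340.5120849609375), (167.14151000976562, 426.97979736328125), 50.818023681640625) ((464.01629638671875, -343.5721130371094), 115.49166107177734)
160 ((456.3329772949219, -339.53375244140625), (168.48025512695312, 391.37908935546875), 50.08681106567383) ((464.01629638671875, -343.5721130371094), 115.49166107177734)
180 ((466.55462646484375, -343.826416015625), (100.37728881835938, 100.96317291259766), 61.06821823120117) ((466.7412414550781, -343.60546875), 50.97229766845703)
200 ((465.6786193847656, -335.84881591796875), (67.81780242919922, 76.03495025634766), 43.94557189941406) ((464.3494873046875, -336.9034423828125), 38.691436767578125)
box [175, 176, 176, 176, 175, 175, 174, 172, 170, 208, 216, 102, 90, 113, 192, 208, 210, 187, 166, 196, 208, 205, 164, 207, 198, 208, 183, 182, 177, 147, 79, 123, 210, 189, 197, 170, 171, 171, 122, 106, 106, 105, 105, 105]
120 ((518.6456909179688, -67.29598999023438), (153.88800048828125, 169.82252502441406), 81.357177734375)
140 ((518.6265258789062, -67.42198944091797), (153.6331024169922, 169.82252502441406), 81.357177734375)
160 ((518.5850830078125, -68.0918197631836), (152.2961883544922, 169.7032470703125), 81.357177734375)
180 ((519.291015625, -61.02549743652344), (113.47517395019531, 83.29121398925781), 30.71544647216797)
200 ((519.2647705078125, -61.34136962890625), (110.9581527709961, 81.01174926757812), 30.171916961669922)
```

View pics/w2.png

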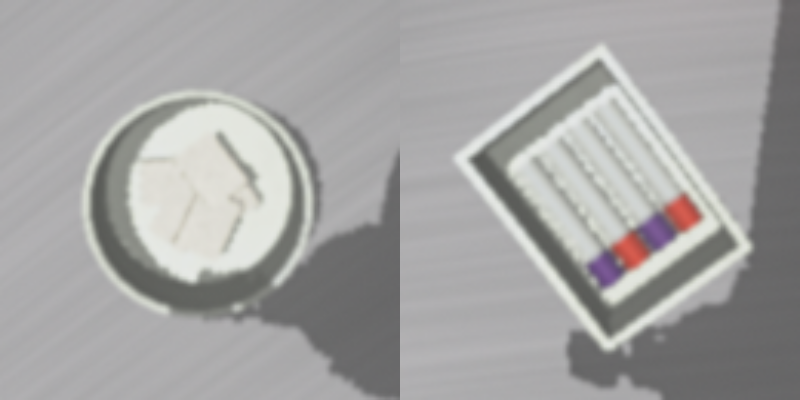

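Rims measured with the right sizes:
- **Jar:** centre (466.6,-343.8), diameter about 100.6.
- **Box:** centre (519.3,-61.2), 111×81, yaw 0.53.

The crop shows both rims clean, with the contents below the rim. Now I'll grasp the oblong lid and unhook it.

```bash
cat >> h.py <<'E'
SY=0.5918; SX=np.array([np.cos(SY),np.sin(SY),0])
def st(tag):
    s=bot.get_state();print(tag,round(s['t'],1),s['tcp_pos'].round(1),'F',s['contact_force'].round(1),'op',round(s['opening'],3),'gf',np.round(s['gripper_force'],1));return s
def unhook(g,tag):
    rot=[np.pi,0,SY+np.pi]
    bot.move_ptp([g[0],g[1],265],rot);bot.grip(.72,60)
    hit=bot.movel([g[0],g[1],186],max_speed=100,threshold=12);st(f'down hit={hit}')
    if hit: return
    bot.grip(0,60);s=st('grip')
    if s['opening']<.35 or s['opening']>.6: print('bad grasp');return
    p=np.array([g[0],g[1],186.]);p[2]+=14
    bot.movel(p,max_speed=50);st('lift')
    p=p-115*SX;bot.movel(p,max_speed=90);st('out')
    p[2]=270;bot.movel(p,max_speed=150);bot.dwell(.3);st('up')
    m=imaging.camera_model('wrist');im=imaging.capture('wrist')
    cv2.imwrite(f'pics/held_{tag}.png',im)
    import pickle;pickle.dump((m,bot.get_state()),open(f'held_{tag}.pkl','wb'))
E
python3 - <<'E'
from h import *
st('0')
unhook((589.7,150.5),'box')
E
```

```text
0 6.1 [559.7 -64.6 299.9] F [ 0.2 -0.7 -0.5] op 0.999 gf 0.0
down hit=False 8.3 [590.2 150.6 186.7] F [-0.6 -0.4 -0.6] op 0.721 gf 0.0
grip 8.6 [590.4 150.7 187.2] F [-1.3  0.3  5.8] op 0.449 gf 60.1
lift 9.0 [589.8 150.5 200.1] F [-0.4 -0.8 -1.7] op 0.447 gf 60.3
out 10.4 [494.7  86.5 200. ] F [ 0.5  0.5 -2.5] op 0.445 gf 60.3
up 11.4 [493.8  86.3 269.2] F [ 0.9 -0.2 -2.7] op 0.445 gf 60.4
```

View pics/held_box.png

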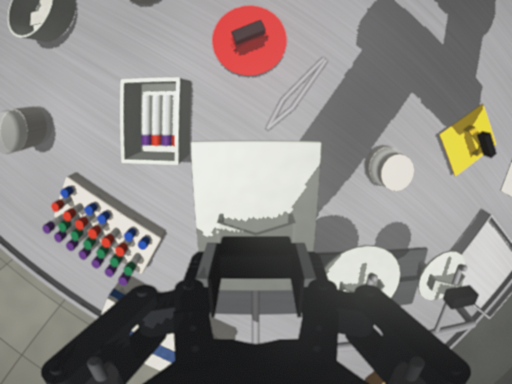

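Held: opening 0.445, unhooked cleanly. The oblong lid's near edge runs from (192,142) to (321,142), the box is at (151,120) and the other two lids still hang at (365,275) and (445,275). To cancel camera bias, I'll hover the lid low beside the box and measure both in one picture.

```bash
cat >> h.py <<'E'
def contour(im,m,seed,z,th=193,r=110):
    """world xy (at z) of the outer contour of the bright component containing/nearest seed"""
    b=(im.min(2)>th).astype('uint8');n,l,s,c=cv2.connectedComponentsWithStats(b)
    y,x=np.nonzero(l);w=s[l[y,x],4]>60;y,x=y[w],x[w];k=l[y,x][np.argmin((x-seed[0])**2+(y-seed[1])**2)]
    k,_=cv2.findContours((l==k).astype('uint8'),cv2.RETR_EXTERNAL,cv2.CHAIN_APPROX_NONE);k=k[0][:,0].astype(float)
    return np.array([plane('wrist',p,z,m)[:2] for p in k]),k
def toolxy(P,s,yaw):
    d=P-np.array(s['tcp_pos'][:2]);c,t=np.cos(yaw),np.sin(yaw)
    return np.c_[d@[c,t],d@[t,-c]]
def lid_rect(T):
    """near edge and sides of the held oblong lid in the tool frame -> centre x,y, angle, width"""
    e=T[(abs(T[:,1])<34)&(T[:,0]>45)];f=np.polyfit(e[:,1],e[:,0],1)
    a=T[(T[:,0]>22)&(T[:,0]<48)&(abs(T[:,1])>34)];L=a[a[:,1]<0];R=a[a[:,1]>0]
    gl=np.polyfit(L[:,0],L[:,1],1);gr=np.polyfit(R[:,0],R[:,1],1)
    return dict(near=f,left=gl,right=gr,width=np.polyval(gr,35)-np.polyval(gl,35),n=(len(e),len(L),len(R)))
E
python3 - <<'E'
from h import *
import pickle
m,s=pickle.load(open('held_box.pkl','rb'));im=cv2.imread('pics/held_box.png')
P,k=contour(im,m,(256,170),s['tcp_pos'][2]-22.2);print('A',lid_rect(toolxy(P,s,SY+np.pi)))
by=.53;bx=np.array([519.3,-61.2]);u=np.array([np.cos(by),np.sin(by)]);v=np.array([-u[1],u[0]])
q=bx+110*v+40*u
bot.move_ptp([q[0],q[1],240],[np.pi,0,by+np.pi])
bot.movel([q[0],q[1],116],max_speed=120);bot.dwell(.4)
m=imaging.camera_model('wrist');s=st('hover');im=imaging.capture('wrist');cv2.imwrite('pics/hov_box.png',im)
pickle.dump((m,s),open('hov_box.pkl','wb'));yaw=s['orientation'][2];print(s['orientation'])
P,k=contour(im,m,(256,170),s['tcp_pos'][2]-22.2);print('B',lid_rect(toolxy(P,s,yaw)))
P,k=contour(im,m,(110,130),70)
print(k.min(0),k.max(0))
for th in (185,193,200):print(cv2.minAreaRect(contour(im,m,(110,130),70,th)[0].astype('float32')))
E
```

```text
A {'near': array([1.04526710e-03, 5.62617398e+01]), 'left': array([ 4.68977261e-03, -4.21991862e+01]), 'right': array([ 0.48591864, 19.05071849]), 'width': np.float64(78.09291511494173), 'n': (106, 38, 23)}
hover 13.3 [498.3  53.9 116.2] F [-0.7  0.2 -1.7] op 0.453 gf 60.7
[-3.14140893e+00  3.55743101e-04 -2.61164032e+00]
B {'near': array([1.74356637e-03, 5.60864414e+01]), 'left': array([-1.21322877e-02, -4.17867347e+01]), 'right': array([1.36841824e-02, 4.01205076e+01]), 'width': np.float64(82.81081873457798), 'n': (106, 38, 38)}
[68. 86.] [169. 228.]
((520.0369262695312, -61.921142578125), (112.77342987060547, 81.69915008544922), 30.364961624145508)
((520.0958862304688, -61.674400329589844), (111.92353820800781, 81.08560943603516), 30.443832397460938)
((519.9603881835938, -61.52280044555664), (111.53514099121094, 80.71099853515625), 30.482675552368164)
```

View pics/hov_box.png

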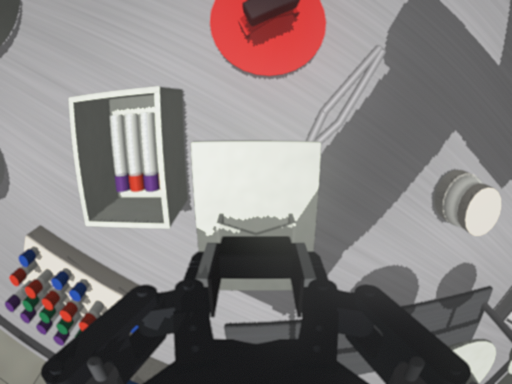

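Same-picture measurement: the lid centre is (-0.6,-0.8) mm from the TCP in the tool frame, and the box is at (520.0,-61.7), yaw 0.531. Both sizes check out within about 2 mm. Lowering it now.

```bash
cat >> h.py <<'E'
def seat(q,yaw,zs=96.5):
    p=bot.get_state()['tcp_pos'];rot=[np.pi,0,yaw]
    bot.movel([p[0],p[1],max(p[2],150)],max_speed=150)
    bot.movel([q[0],q[1],150],rot=rot,max_speed=150)
    bot.movel([q[0],q[1],110],max_speed=80);bot.dwell(.2);st('above')
    hit=bot.movel([q[0],q[1],zs-4],max_speed=25,threshold=15);bot.dwell(.2);return hit,st(f'seat hit={hit}')
E
python3 - <<'E'
from h import *
seat((519.1,-61.3),.531-np.pi)
E
```

```text
above 15.5 [519.6 -61.4 110.6] F [-0.   0.3 -1.5] op 0.447 gf 60.7
seat hit=True 16.3 [518.9 -61.3  96.5] F [-0.6  1.2  5.1] op 0.445 gf 61.5
```

It stopped at z = 96.5, which is the fully seated height. I'll release, check from above, then fetch the round lid.

Run:
```python
from h import *
import pickle
bot.grip(.72);p=bot.get_state()['tcp_pos']
bot.movel([p[0],p[1],330],max_speed=180);bot.dwell(.2);st('up')
m=imaging.camera_model('wrist');im=imaging.capture('wrist');cv2.imwrite('pics/box_done.png',im)
P,k=contour(im,m,(256,170),74);print(k.min(0),k.max(0),cv2.minAreaRect(P.astype('float32')))
unhook((522.6,249.9),'jar')
cv2.imwrite('pics/c3.png',cv2.resize(np.hstack([im,cv2.imread('pics/held_jar.png')]),(800,300),interpolation=cv2.INTER_AREA))
```

```text
up 18.3 [517.7 -61.  329.3] F [0.  0.  0.6] op 0.718 gf 0.0
[225. 119.] [284. 192.] ((516.9046020507812, -63.2517204284668), (107.92769622802734, 85.01868438720703), 29.976009368896484)
down hit=False 20.7 [523.1 250.  186.6] F [0.1 0.6 0.3] op 0.717 gf 0.0
grip 21.0 [523.3 250.2 187.2] F [-0.7  0.2  6.1] op 0.448 gf 60.1
lift 21.4 [522.7 249.9 200.1] F [-0.   0.1 -2.1] op 0.448 gf 60.3
out 22.9 [427.6 185.9 200. ] F [ 0.3  1.4 -2.2] op 0.447 gf 60.3
up 23.8 [426.7 185.6 269.2] F [-0.2  0.6 -1.4] op 0.446 gf 60.3
```

View pics/c3.png

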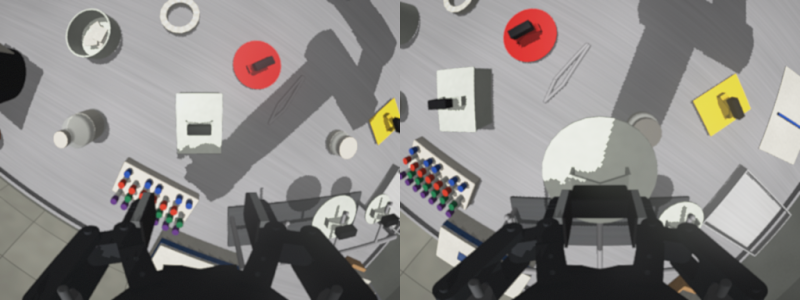

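The left picture shows the box closed squarely at (199,122), with the small lid still hung. The right picture shows the round lid held at (600,170), half in shadow. I'll hover it beside the jar, with free space toward the robot, and measure both.

```bash
cat >> h.py <<'E'
from scipy.optimize import least_squares
def circ(im,m,c0,z,R,front=None,tol=4):
    """fit circle of known radius R to Canny edge points back-projected to height z, near c0"""
    e=cv2.Canny(im,40,110);y,x=np.nonzero(e)
    P=np.array([plane('wrist',(a,b),z,m)[:2] for a,b in zip(x,y)]);c=np.array(c0,float)
    for t in(tol*1.5,tol,2,1.5):
        d=P-c;k=abs(np.hypot(*d.T)-R)<t
        if front is not None:k&=(d@front)>8
        r=least_squares(lambda q:np.hypot(*(P[k]-q[:2]).T)-q[2],[*c,R],loss='soft_l1',f_scale=.5);c=r.x[:2]
    return r.x,k.sum(),np.std(r.fun)
E
python3 - <<'E'
from h import *
import pickle
th=.87;J=np.array([466.6,-343.8]);u=np.array([np.cos(th),np.sin(th)]);v=np.array([-u[1],u[0]])
q=J+112*v+40*u
bot.move_ptp([q[0],q[1],240],[np.pi,0,th-np.pi])
bot.movel([q[0],q[1],116],max_speed=120);bot.dwell(.4)
m=imaging.camera_model('wrist');s=st('hover');im=imaging.capture('wrist');cv2.imwrite('pics/hov_jar.png',im)
pickle.dump((m,s),open('hov_jar.pkl','wb'))
for f in(-u,None):print('lid',circ(im,m,s['tcp_pos'][:2],s['tcp_pos'][2]-22.2,52,f))
print('jar',circ(im,m,J,70,50),circ(im,m,J,70,47,tol=2))
E
```

```text
hover 27.0 [ 406.9 -241.1  116.2] F [-0.8 -1.  -0.9] op 0.446 gf 60.3
lid (array([ 407.54924333, -240.82557751,   51.97605393]), np.int64(263), np.float64(0.39453952171204965))
lid (array([ 407.38616951, -240.98763093,   51.80598723]), np.int64(442), np.float64(0.47369081401471586))
jar (array([ 467.2429204 , -343.15876436,   50.02158777]), np.int64(417), np.float64(0.3575750692662747)) (array([ 467.0183811 , -343.17169568,   46.8167766 ]), np.int64(328), np.float64(0.37671687254955494))
```

View pics/hov_jar.png

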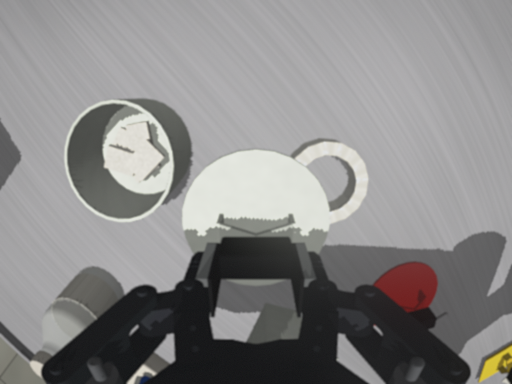

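The picture shows the jar rim at (120,160) and the held lid at (256,210), both in clear view. The fitted radii are 50.0, 46.8 and 52.0, which match the given sizes. The lid sits about (+0.6,+0.2) mm from the TCP and the jar is at (467.1,-343.2). Seating it now.

Run:
```python
from h import *
hit,s=seat((466.5,-343.4),.87-np.pi)
if hit and s['tcp_pos'][2]<98:
    bot.grip(.72);p=bot.get_state()['tcp_pos']
    bot.movel([p[0],p[1],300],max_speed=150);bot.dwell(.3);st('up')
    m=imaging.camera_model('wrist');im=imaging.capture('wrist');cv2.imwrite('pics/jar_done.png',im)
    print(circ(im,m,(467.1,-343.2),74,52))
    t=imaging.capture('top');cv2.imwrite('pics/top_end.png',t)
    cv2.imwrite('pics/c4.png',cv2.resize(np.hstack([im,t]),(800,300),interpolation=cv2.INTER_AREA))
```

```text
above 29.2 [ 466.9 -343.7  110.6] F [-0.1  0.1 -1.8] op 0.447 gf 60.4
seat hit=True 30.0 [ 466.3 -343.4   96.4] F [-0.4  1.3  4.2] op 0.447 gf 61.1
up 32.1 [ 465.5 -342.6  299.6] F [ 1.4  0.4 -0.5] op 0.724 gf 0.0
(array([ 466.7580854 , -343.17488779,   51.98076527]), np.int64(265), np.float64(0.5323394797559307))
```

View pics/c4.png

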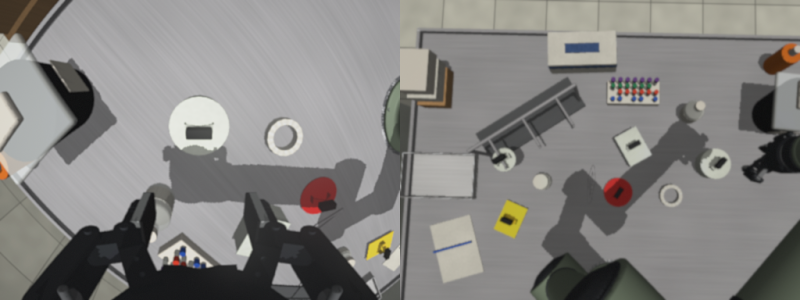

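The jar lid is seated at (199,125) in the left picture. The top view shows both containers closed, at (632,147) and (714,164), the small lid still hung at (502,158) and nothing else disturbed. The robot is clear, so I'm handing in.

```bash
python3 -c "
from h import *
print(bot.sign_off())"
```

```text
the job is handed in; nothing more can be done
None
```

The job is handed in at about 32 s of robot time: my last pictures show both lids seated on their own containers and the small lid still on its hook, but the hand-in returned no verdict.

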